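Close the logger's terminal cover with its quarter-turn stud

TASK

The terminals of the grey data logger have been checked and its blue access cover must go back on. Lay the cover in the opening, slide it away from the logger's socket side until it is fully home with its tongues under the deck, then push the red sprung wing stud in (feel for the slot beneath, which may lie askew) and turn it clockwise a quarter turn until it locks and holds the cover down. Use a light hand, never forcing the cover or the stud, and leave the other things on the desk where they are.

Things in the scene. Friction and masses are not known exactly. Their poses are not given: they have to be found in the camera images.
- logger: Grey metal data logger, 185 x 104 mm, standing fixed on levelling feet, 0 to 10 mm above the desk; deck (top face) at its z = 60 mm. Origin at its underside, below the middle of the cover's final place. +x points away from the side with three round sockets (x = -97 mm) to the far side (x = 88). The 4 mm thick deck has an opening x -77 to 52, y +-33.5 mm, where the terminals show.
- cover_home (a point): On the logger at x = 0, y = 0, z = 48 mm: where the cover's origin lies (axes parallel) when the cover is fully home. There the end of the skirt stands against the opening's far edge (a hard stop) and the tongues are under the deck. Play across (y) +-1.5 mm.
- slot (a point): On the logger at x = -48, y = 0, z = 52 mm: middle of a slot 30 x 8 mm in a round steel strike plate, 2.5 mm thick, right below the stud when the cover is home. The slot runs roughly along y, but the plate was set by hand, up to 0.55 rad askew either way (not measured). Below it: a stop against turning back, a 3 mm thicker part, the detent groove and a hard end stop.
- cover: Loose blue cover, 0.2 to 0.35 kg with stud. Origin at its skirt's lower edge, z up. Plate z 12 to 16 mm, x -87 to 75, y +-42, comes to rest on the deck. The tapered skirt under it (x -62 to 52, outside y +-32 at the plate, +-30 at z = 0) goes into the opening. Starts flat on the desk, right way up.
- tongues (a point): Between the tips of the cover's two steel tongues: x = 61, y = 0, z = 4.5 mm of the cover. They stick out 9 mm from the skirt's +x end. To get them into the opening lay the cover down 12 mm (+-2.5) short of home (towards the sockets), then slide it along the logger's +x, lying on the deck, until it stops; sliding takes 2 to 5 N.
- cover_grip (a point): Grip point on the cover's black pull handle: x = 12, y = 0, z = 35 mm of the cover, near above its centre of mass. The handle is a straight bar along the cover's x (x -3 to 45), 10 mm wide, z 30 to 40 mm; 14 mm of free height between it and the plate.
- stud_grip (a point): Point in the red wing, on the stud's upright axis (x = -48, y = 0 of the cover), 50 mm above the cover's origin while the stud is out; it moves and turns with the stud. Wing: 36 mm long (along the stud's x), 10 mm thick, from 11 mm below this point to 9 mm above. Beneath it a steel flange, 38 mm across, upper face 11 mm below this point, on which fingertips can press.
- stud (a joint): How far the stud is pushed in, m: 0 out, 0.013 hard stop. Its spring pushes out: 3 N at 0, 10 N at 0.013. Its cross pin (26 mm long, 5 thick, at right angles to the wing) is clear of the plate from 0.012; hold that all the way round. In the detent and let go it stays at about 0.009. If the pin misses the slot, the stud stops on the plate at about 0.0015.
- stud_turn (a joint): Angle of the stud in the cover, rad, clockwise from above; starts within +-0.35. At 0 the wing lies along the cover's x (green mark) and the pin along the logger's y. The pin drops in when within about 0.1 of the slot's true angle: press lightly and turn to find it. It locks about 1.57 clockwise of that, near the red marks; let go 1.4 past the slot's angle, the spring draws it into the detent.
- screwdriver: Yellow-handled screwdriver, 220 mm, lying at the front of the desk; bystander. Origin under its middle.
- hex_key: Dark hex key, 79 x 32 x 8 mm; bystander. Origin under its middle.
- battery: Green and white round cell, 15 mm thick, 50 mm long; bystander. Origin under its middle.
- tape_roll: Roll of tan tape, 104 mm across, 25 mm high; bystander. Origin under its middle.

How it is judged:
By the outcome, as a careful person would: the job done as asked, in the order asked, and still so for the second after the job is handed in, with the robot touching nothing.
It also fails if it takes over 72 s, if anything falls off the work surface, if the arm or the gripper's body presses on something with over 40 N, if the wrist force passes 120 N, or if a joint passes its speed limit or range.

ROBOT

A 7-joint arm with a two-finger parallel gripper is mounted at the origin on a cart in front of the work surface, level with it; the furniture and walls round the work are solid. World frame = base frame: x ahead of the robot, y to its left, z up, the work surface at z = 0. Lengths are in mm, angles in rad, forces in N, time in s.
With the tool pointing down it reaches from about 400 to 875 mm from the base axis. Payload 4.4 kg.
Tool frame: the origin (TCP) lies midway between the tips of the shut fingers; the grasp point (between the pads) lies 19 mm behind it; z points along the fingers, y is the line along which they close (so a half turn about z gives the same grasp; the last joint's range is limited). The gripper opens to 85 mm and grips with 20 to 120 N. Pads are 22 mm wide; open, the fingers measure 114 mm over their backs; the gripper's body (76 mm by 85 mm) begins 54 mm behind the grasp point. The pads swing forward as they close: fully open they stand 13 mm farther back than shut.
Start: joints at [-1.339, 0.628, 0.038, 1.517, -0.027, 0.996, -0.02], TCP at [190.697, 621.412, 231.313] pointing down, gripper open.
Joint ranges: [-3.06, 3.06], [-0.37, 2.12], [-1.25, 1.32], [0.18, 2.47], [-1.1, 4.24], [0.23, 1.98], [-2.94, 2.94]. Speed limits (rad/s): [2.57, 2.57, 3.14, 3.14, 3.14, 3.14, 3.14].

INTERFACE

Orientations are given as [roll, pitch, yaw] about the fixed x, y, z axes, in that order (R = Rz(yaw) Ry(pitch) Rx(roll)).
In Python, from cell import telemetry, eyes, ctrl, finder gives the robot as it stands.
- The arm moves only by the tool move_arm, never from a script. Its argument "steps" is a list of rows, each a list of 7 numbers: the turn, a rotation vector about the world's x, y, z in degrees, then the shift along the world's x, y, z in m, then the finger opening in m, from 0 to 0.0854. A call has 1 to 5 rows; each row shifts and turns the commanded pose from where the row before left it; what a row does not reach is not made up. A row lasts 1/10 s, in which the tool goes at most 50 mm and 8.59 degrees, less where a joint would pass 70% of its speed; a pose out of reach is approached as far as the arm can. A call with a gripper value outside its range is refused whole. The fingers move at their own pace and stop on an object; the grip force is fixed at half the most. Time passes only in rows, so rows that do not move let the fingers close. It gives the time, the measured TCP pose, the force, the opening and the grip force at its end, in the units of the state.
- telemetry.read_state(): the state, without advancing time (a new reading comes with each control period).
- eyes.get_image(name): name is "side" or "top" or "wrist"; returns (picture, depth): 400x640x3 uint8, blue, green, red; 400x640 float32, mm along the optical axis (not along the pixel's ray), 0 where there is no reading.
- eyes.calibration(name): a dict with "fx", "fy", "cx", "cy" (pixels), "position" and "attitude" of the camera in the world. Camera axes: x right, y down, z forward; pixel columns grow to the right and rows downward; lengths in mm; the calibration is good to about 2 mm. The wrist camera is an equidistant fisheye: a pixel r from the principal point sees the ray r / f radians off the axis. A picture is of the moment at which its call begins: read the wrist's pose just before it. calibration takes no time and is no camera call; for the wrist camera it gives the pose at the moment of the call.
- ctrl.finish_job(): hands the job in; it is judged then, once.
Trained networks look in the newest picture that a camera, given by its name, has taken for a name from the list of things; names that differ only in an ending like _2 or _b are one class to them, and where a whole thing is asked for, a point or a joint stands for the part that bears it (a point fixed in the world has none). Each returns a list of dicts, best first, with "confidence" (0 to 1); they miss things now and then, are a little off and sometimes report something else, mostly with a low value. They report only what shows in the picture. A call takes as long as a camera call.
- finder.boxes_of(camera, name): "location" ([x, y, z] in mm, in the coordinates of the camera as it stood for that picture, good to about 4 mm: the middle of the surface that is visible of it).
- finder.cut_out(camera, name): "mask" (400x640 bool, what is visible of it).
- finder.pinpoint(camera, name): "location" ([x, y, z] in mm, in the coordinates of the camera as it stood for that picture, good to about 4 mm: a listed point, or the origin of a listed thing).
The state is a dict: "clock": time; "qpos": joint angles; "qd": joint speeds; "tau": joint torques, N m; "eef_pos": TCP position; "tool_rot": TCP orientation; "force": force on the tool from outside, world axes, zero at the start; "torque": the same for the moment, N m; "width": finger opening in mm; "gripper_force": force on a finger pad.
Only numpy, scipy, OpenCV 4.12 (cv2) and the standard library are available. Lean on these libraries where they do the work, as an engineer would, in place of code of your own. Each camera call takes 0.05 s, during which the arm holds its last target. There are 200 camera calls.

## Working session

There is one attempt and no reset: what is moved stays moved. The work goes in short steps, Python scripts to look and compute and a tool call to move; the robot and the scene stay as the last step left them, time stands still between calls to the robot, and variables do not carry over. Pictures are saved under pics/ and viewed, at most 10 in all, crops included, and the job is handed in when it is done.

Besides the shell and the picture viewer there is one more tool, called after "Emit:" as name([rows], argument=value, ...), one row to a line, values as JSON. move_arm: Moves the arm, as the interface text tells. Its arguments: {"type":"object","properties":{"steps":{"type":"array"}},"required":["steps"]}

```bash
mkdir -p pics; ls
cat > h.py <<'E'
import numpy as np, cv2
from scipy.spatial.transform import Rotation as R
from cell import telemetry, eyes, ctrl, finder
def att(c):
    a=np.array(c["attitude"],float)
    return a if a.shape==(3,3) else (R.from_euler('xyz',a).as_matrix() if a.size==3 else R.from_quat(a).as_matrix())
def w(c,p): return att(c)@np.asarray(p,float)+np.array(c["position"])
def pts(c,d,m=None):
    v,u=np.nonzero((d>0) if m is None else (m&(d>0)))
    z=d[v,u]; P=np.stack([(u-c["cx"])/c["fx"]*z,(v-c["cy"])/c["fy"]*z,z],1)
    return P@att(c).T+np.array(c["position"])
E
python3 - <<'E'
from h import *
s=telemetry.read_state(); print({k:np.round(v,3) for k,v in s.items()})
ims=[]
for n in ["top","side"]:
    c=eyes.calibration(n); print(n,c)
    im,d=eyes.get_image(n); cv2.imwrite(f"pics/{n}0.png",im); 
    for t in ["logger","cover_home","slot","cover","tongues","cover_grip","stud_grip"]:
        r=finder.pinpoint(n,t)
        print(t,[(round(x["confidence"],2),np.round(w(c,x["location"]))) for x in r[:2]])
E
```

```text
pics
{'clock': np.float64(0.0), 'qpos': array([-1.339,  0.629,  0.038,  1.518, -0.027,  0.996, -0.02 ]), 'qd': array([-0.   ,  0.002,  0.   ,  0.   , -0.001, -0.002,  0.001]), 'tau': array([ 0.0000e+00, -5.6341e+01,  1.2260e+00, -1.9344e+01,  1.1000e-02,
        1.0000e-02,  0.0000e+00]), 'eef_pos': array([190.464, 620.822, 230.396]), 'tool_rot': array([-3.14 , -0.   ,  2.844]), 'force': array([ 1.031, -0.87 , -0.005]), 'torque': array([0.006, 0.016, 0.038]), 'gripper_force': np.float64(0.0), 'width': np.float64(85.241)}
top {'fx': 487.6575981662677, 'fy': 487.6575981662677, 'cx': 323.27305277568047, 'cy': 204.3742466966886, 'position': array([ 347.18382346,  241.56377332, 1249.4946636 ]), 'attitude': array([-2.96416069,  0.00850751, -1.5805761 ])}
logger [(0.8, array([523., 342.,  14.]))]
cover_home [(0.69, array([382., 477.,  -1.])), (0.65, array([525., 345.,  57.]))]
slot [(0.89, array([477., 328.,  60.]))]
cover [(0.93, array([485.,  50.,  -1.]))]
tongues [(0.89, array([549.,  51.,   5.])), (0.59, array([383., 474.,   1.]))]
cover_grip [(0.84, array([497.,  53.,  37.]))]
stud_grip [(0.68, array([437.,  54.,  51.])), (0.67, array([499.,  53.,  36.]))]
side {'fx': 405.778749797994, 'fy': 405.778749797994, 'cx': 324.37146970137326, 'cy': 204.26747407825343, 'position': array([514.78042418, 922.21381373, 693.29081647]), 'attitude': array([-2.32948269,  0.00964714, -3.12704587])}
logger [(0.62, array([526., 345.,   7.]))]
cover_home []
slot [(0.68, array([485., 335.,  63.]))]
cover [(0.61, array([488.,  52.,  -1.]))]
tongues [(0.56, array([547.,  51.,   4.])), (0.43, array([387., 478.,   1.]))]
cover_grip [(0.85, array([496.,  49.,  34.]))]
stud_grip [(0.61, array([440.,  57.,  46.]))]
```

View pics/top0.png

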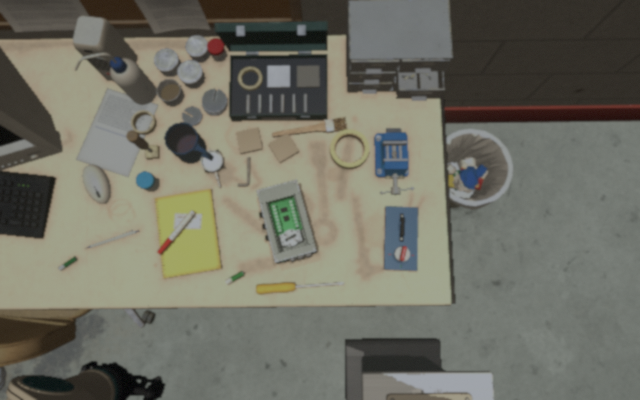

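Run:
```python
from h import *
for n in ["top","side"]:
    c=eyes.calibration(n); im,d=eyes.get_image(n)
    for t,lo,hi in [("logger",50,80),("cover",10,22),("stud",42,70),("cover_grip",30,46)]:
        r=finder.cut_out(n,t)
        if not r: print(n,t,None); continue
        m=r[0]["mask"]; P=pts(c,d,m); 
        z=P[:,2]; Q=P[(z>lo)&(z<hi)]
        print(n,t,round(r[0]["confidence"],2),len(Q),"zmed",np.median(Q[:,2]).round(1) if len(Q) else 0)
        if len(Q)>10:
            (cx,cy),(a,b),an=cv2.minAreaRect(Q[:,:2].astype(np.float32))
            print("   rect",round(cx,1),round(cy,1),round(a,1),round(b,1),round(an,2),"z pct",np.percentile(Q[:,2],[5,50,95]).round(1))
```

```text
top logger 0.78 2048 zmed 69.4
   rect 516.3 345.3 193.2 114.1 15.08 z pct [60.  69.4 73.5]
top cover 0.9 1805 zmed 16.3
   rect 480.5 53.8 84.2 162.0 87.04 z pct [12.3 16.3 20.2]
top stud 0.73 0 zmed 0
top cover_grip 0.72 197 zmed 39.6
   rect 475.3 56.5 110.6 35.6 0.17 z pct [34.6 39.6 43.8]
side logger 0.95 2641 zmed 67.4
   rect 521.2 343.6 185.6 107.5 15.17 z pct [54.2 67.4 69.8]
side cover 0.9 989 zmed 14.3
   rect 481.1 55.3 88.9 162.0 85.91 z pct [12.1 14.3 17.4]
side stud 0.67 89 zmed 52.6
   rect 437.9 57.7 14.4 34.4 73.62 z pct [42.7 52.6 58.2]
side cover_grip 0.6 155 zmed 37.5
   rect 475.9 61.5 18.3 109.4 81.36 z pct [32.8 37.5 44.3]
```

Run:
```python
from h import *
s=telemetry.read_state(); c=eyes.calibration("wrist"); print(c, s["eef_pos"])
print(R.from_euler('xyz',s["tool_rot"]).as_matrix().T@(np.array(c["position"])-s["eef_pos"]), R.from_euler('xyz',s["tool_rot"]).as_matrix().T@att(c))
```

```text
{'fx': 309.70691628693146, 'fy': 309.70691628693146, 'cx': 324.21398673691107, 'cy': 198.91573683062757, 'position': array([123.07439563, 641.85535271, 373.97336748]), 'attitude': array([ 2.86553562e+00, -1.12180325e-03,  1.27380235e+00])} [190.72224309 621.41332955 231.30967292]
[  70.67142719   -0.30985077 -142.66215578] [[ 9.08185977e-04 -9.62131535e-01 -2.72584086e-01]
 [ 9.99998991e-01  5.76024674e-04  1.29858482e-03]
 [-1.09239425e-03 -2.72584990e-01  9.62131088e-01]]
```

Emit:
move_arm([
  [0,0,0,0.025,-0.035,0.02,0.085],
  [0,0,2,0.035,-0.03,0.02,0.085],
  [0,0,3,0.036,-0.032,0.01,0.085],
  [0,0,3,0.036,-0.033,0,0.085],
  [0,0,3,0.036,-0.033,0,0.085],
])

```text
clock: 1.8
eef_pos: [359.9, 457.4, 281.9]
tool_rot: [3.14, 0.001, 3.038]
force: [-0.0, 0.9, -0.6]
width: 84.9
gripper_force: 0.0
```

Emit:
move_arm([
  [0,0,3,0.036,-0.033,0,0.085],
  [0,0,3,0.036,-0.033,0,0.085],
  [0,0,3,0.036,-0.033,0,0.085],
  [0,0,3,0.032,-0.018,0,0.085],
  [0,0,0,0,0,0,0.085],
])

```text
clock: 2.3
eef_pos: [504.4, 335.7, 281.2]
tool_rot: [-3.138, 0.004, -3.047]
force: [1.2, -0.4, 0.4]
width: 85.0
gripper_force: 0.0
```

```bash
cat >> h.py <<'E'
def wpts(c,d,m):
    v,u=np.nonzero(m&(d>0)); z=d[v,u]
    return ray(c,u,v,z)
def ray(c,u,v,z):
    x=(np.asarray(u,float)-c["cx"])/c["fx"]; y=(np.asarray(v,float)-c["cy"])/c["fy"]; r=np.hypot(x,y)+1e-9
    k=np.tan(r)/r*z
    return np.stack([x*k,y*k,z+0*x],-1)@att(c).T+np.array(c["position"])
def proj(c,p):
    q=(np.atleast_2d(p)-np.array(c["position"]))@att(c); t=np.arctan2(np.hypot(q[:,0],q[:,1]),q[:,2]); h=np.hypot(q[:,0],q[:,1])+1e-9
    return np.stack([c["cx"]+c["fx"]*t*q[:,0]/h,c["cy"]+c["fx"]*t*q[:,1]/h],1)
# orthographic map of the wrist picture at world height z, centred (x0,y0), half-size s mm, k px/mm; image up = world +x, left = +y
def ortho(c,im,x0,y0,z,s,k):
    n=int(2*s*k); jj,ii=np.meshgrid(np.arange(n),np.arange(n))
    X=x0+s-ii/k; Y=y0+s-jj/k
    p=proj(c,np.stack([X,Y,z+0*X],-1).reshape(-1,3)).astype(np.float32).reshape(n,n,2)
    return cv2.remap(im,p[...,0],p[...,1],cv2.INTER_LINEAR)
E
python3 - <<'E'
from h import *
c=eyes.calibration("wrist"); im,d=eyes.get_image("wrist"); cv2.imwrite("pics/w1.png",im)
for t in ["logger","cover_home","slot"]:
    r=finder.pinpoint("wrist",t)
    print(t,[(round(x["confidence"],2),np.round(w(c,x["location"]),1)) for x in r[:2]])
r=finder.cut_out("wrist","logger")
P=wpts(c,d,r[0]["mask"]); Q=P[(P[:,2]>60)&(P[:,2]<75)]; print(len(Q),np.percentile(Q[:,2],[5,25,50,75,95]).round(1)); print(cv2.minAreaRect(Q[:,:2].astype(np.float32)))
cv2.imwrite("pics/o1.png",ortho(c,im,520,345,68,115,2.5))
np.savez("w1.npz",im=im,d=d)
import pickle; pickle.dump(c,open("w1.pkl","wb"))
E
```

```text
logger [(0.88, array([524.6, 343.1,  11.5]))]
cover_home [(0.78, array([525., 344.,  59.])), (0.59, array([ 3.828e+02,  4.776e+02, -3.000e-01]))]
slot [(0.86, array([476.1, 333.8,  60.8]))]
7947 [61.2 68.5 69.2 69.8 70.6]
((518.7318115234375, 342.274169921875), (185.9381103515625, 105.17857360839844), 15.025089263916016)
```

View pics/o1.png

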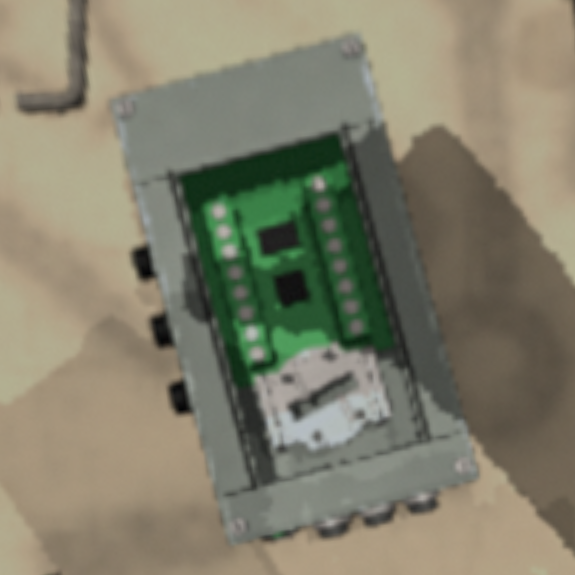

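Emit:
move_arm([
  [0,0,-2,0,-0.048,0,0.06],
  [0,0,-2,0,-0.048,0,0.06],
  [0,0,-2,-0.002,-0.048,0,0.06],
  [0,0,-2,-0.002,-0.048,0,0.06],
  [0,0,0,0,-0.048,0,0.06],
])

```text
clock: 3.05
eef_pos: [493.4, 101.5, 281.5]
tool_rot: [3.141, 0.0, 3.108]
force: [0.4, 0.4, 0.4]
width: 60.4
gripper_force: 0.0
```

Emit:
move_arm([
  [0,0,0,-0.005,-0.043,0,0.06],
  [0,0,0,0,0,0,0.06],
])

```text
clock: 3.25
eef_pos: [488.3, 52.7, 281.6]
tool_rot: [-3.138, -0.0, 3.098]
force: [-0.5, -0.3, -0.5]
width: 60.0
gripper_force: 0.0
```

Run:
```python
from h import *
import pickle
s=telemetry.read_state(); print(s["clock"],s["eef_pos"],s["tool_rot"])
c=eyes.calibration("wrist"); im,d=eyes.get_image("wrist")
for t in ["cover","tongues","cover_grip","stud_grip"]:
    r=finder.pinpoint("wrist",t)
    print(t,[(round(x["confidence"],2),np.round(w(c,x["location"]),1)) for x in r[:2]])
for t,lo,hi in [("cover",10,20),("stud",54,66),("cover_grip",36,44)]:
    r=finder.cut_out("wrist",t)
    if r:
        P=wpts(c,d,r[0]["mask"]); Q=P[(P[:,2]>lo)&(P[:,2]<hi)]; print(t,len(Q),np.percentile(Q[:,2],[5,50,95]).round(1),cv2.minAreaRect(Q[:,:2].astype(np.float32)))
o=ortho(c,im,485,52,16,100,2.5); cv2.imwrite("pics/o2.png",o)
# logger slot PCA
c1=pickle.load(open("w1.pkl","rb")); im1=np.load("w1.npz")["im"]
k=8; o1=ortho(c1,im1,477,332,61,25,k); g=cv2.cvtColor(o1,6)
n,l,st,ce=cv2.connectedComponentsWithStats((g<100).astype(np.uint8))
for i in range(1,n):
    if st[i,4]>1500:
        v,u=np.nonzero(l==i); (x,y),(a,b),an=cv2.minAreaRect(np.stack([u,v],1).astype(np.float32)); C=np.cov(np.stack([477+25-v/k,332+25-u/k])); e,V=np.linalg.eigh(C)
        print(477+25-y/k,332+25-x/k,a/k,b/k,an,"axis ang",np.degrees(np.arctan2(V[1,1],V[0,1]))%180)
cv2.imwrite("pics/o1s.png",np.hstack([o1,cv2.cvtColor(((g<100)*255).astype(np.uint8),8)]))
```

```text
3.25 [488.34004014  52.71152639 281.58799845] [-3.13811275e+00 -3.86437330e-04  3.09786678e+00]
cover [(0.82, array([484.7,  52.6,  -2.6]))]
tongues [(0.9, array([546.3,  49.6,   3.5])), (0.37, array([474.5, 334. ,  61. ]))]
cover_grip [(0.86, array([499.4,  55.1,  35.7])), (0.49, array([386.9, 478.4,  -0.6]))]
stud_grip [(0.92, array([433.7,  52.9,  47. ]))]
cover 6276 [14.7 16.  17.5] ((478.222900390625, 54.2211799621582), (84.80577087402344, 162.6273956298828), 87.16166687011719)
stud 241 [56.8 58.8 60.2] ((435.8079833984375, 56.49790573120117), (10.62296199798584, 34.565765380859375), 76.38703155517578)
cover_grip 777 [37.3 39.1 40.7] ((473.48358154296875, 55.390625), (37.30638122558594, 109.94951629638672), 87.60897064208984)
494.0625 352.8125 15.875 8.375 90.0 axis ang 172.09608903418342
496.6250009536743 318.4375 10.749998092651367 22.624996185302734 90.0 axis ang 78.94076871267818
478.18382263183594 331.297794342041 6.881381034851074 28.876075744628906 59.03623962402344 axis ang 121.62113975722045
462.6875 353.9375 21.125 6.125 90.0 axis ang 7.56007257743633
```

View pics/o2.png

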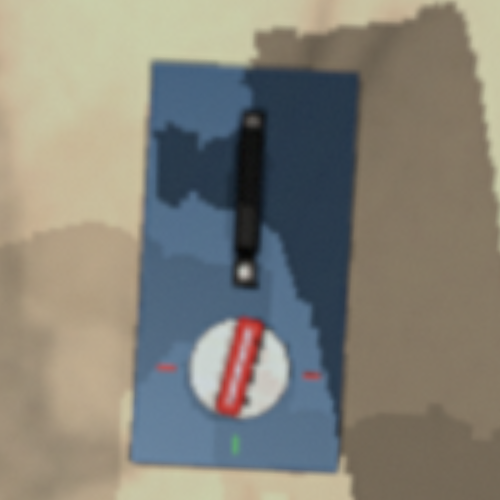

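Emit:
move_arm([
  [0,0,0,0.004,0.001,-0.045,0.05],
  [0,0,-0.3,0.004,0,-0.05,0.05],
  [0,0,0,0,0,-0.05,0.05],
  [0,0,0,0,0,-0.04,0.05],
  [0,0,0,0,0,-0.025,0.05],
])

```text
clock: 4.15
eef_pos: [495.9, 60.3, 68.4]
tool_rot: [-3.141, -0.004, 3.102]
force: [0.6, -0.0, 0.7]
width: 50.3
gripper_force: 0.0
```

Emit:
move_arm([
  [0,0,0,0,0,-0.02,0.05],
  [0,0,0,0,0,0,0.05],
])

```text
clock: 4.35
eef_pos: [495.7, 60.1, 48.9]
tool_rot: [-3.141, -0.005, 3.102]
force: [-1.1, 0.1, 0.7]
width: 50.1
gripper_force: 0.0
```

Run:
```python
from h import *
s=telemetry.read_state(); print(s["clock"],s["eef_pos"],s["tool_rot"],s["qpos"].round(3))
c=eyes.calibration("wrist"); im,d=eyes.get_image("wrist")
for t in ["cover_grip","stud_grip"]:
    r=finder.pinpoint("wrist",t)
    print(t,[(round(x["confidence"],2),np.round(w(c,x["location"]),1)) for x in r[:2]])
    r=finder.cut_out("wrist",t)
    if r:
        P=wpts(c,d,r[0]["mask"]); Q=P[(P[:,2]>36)&(P[:,2]<66)]; print(t,len(Q),np.percentile(Q,[2,50,98],axis=0).round(1).tolist())
cv2.imwrite("pics/w3.png",im)
```

```text
4.35 [495.66580272  60.13746337  48.90731319] [-3.1408753  -0.00523778  3.10169648] [-0.191  0.719  0.021  2.07  -0.041  0.359  1.394]
cover_grip [(0.96, array([495.9,  53.6,  36. ]))]
cover_grip 5946 [[420.4, 39.6, 37.5], [440.6, 55.0, 39.6], [522.6, 72.8, 59.9]]
stud_grip [(0.56, array([432.5,  55.7,  42.4]))]
stud_grip 4525 [[420.1, 39.6, 37.8], [436.1, 56.8, 39.6], [452.6, 72.8, 60.0]]
```

View pics/w3.png

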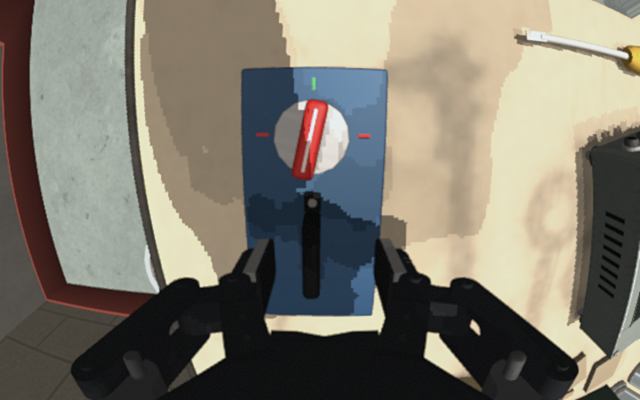

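Emit:
move_arm([
  [0,0,-0.5,0.0005,-0.0065,-0.01,0.05],
  [0,0,0,0,0,-0.0165,0.05],
  [0,0,0,0,0,0,0.05],
])

```text
clock: 4.9
eef_pos: [497.1, 52.3, 23.8]
tool_rot: [-3.141, -0.002, 3.091]
force: [-0.8, -0.2, 0.2]
width: 50.1
gripper_force: 0.0
```

Emit:
move_arm([
  [0,0,0,0,0,0,0.02],
  [0,0,0,0,0,0,0.005],
  [0,0,0,0,0,0,0.0],
  [0,0,0,0,0,0,0.0],
  [0,0,0,0,0,0,0.0],
])

```text
clock: 5.4
eef_pos: [498.4, 53.1, 25.6]
tool_rot: [3.141, 0.001, 3.092]
force: [-0.3, -0.1, 6.5]
width: 8.1
gripper_force: 59.2
```

Emit:
move_arm([
  [0,0,0,0,0,0.005,0.0],
  [0,0,0,0,0,0.015,0.0],
  [0,0,0,0,0,0.03,0.0],
  [0,0,0,0,0,0.03,0.0],
  [0,0,0,0,0,0,0.0],
])

```text
clock: 5.9
eef_pos: [500.3, 53.4, 108.0]
tool_rot: [3.14, 0.006, 3.092]
force: [0.5, -0.0, -2.0]
width: 8.2
gripper_force: 58.8
```

Run:
```python
from h import *
s=telemetry.read_state(); print(s["clock"],s["eef_pos"],s["tool_rot"],s["force"],s["torque"],s["width"])
im,d=eyes.get_image("wrist")
cv2.imwrite("pics/w4.png",im)
```

```text
5.9 [500.30299364  53.38925133 107.99677274] [3.14033213 0.0063063  3.0917107 ] [ 0.54837833 -0.03747325 -1.97219287] [ 0.05087583 -0.06499761 -0.01066005] 8.179121646947076
```

View pics/w4.png

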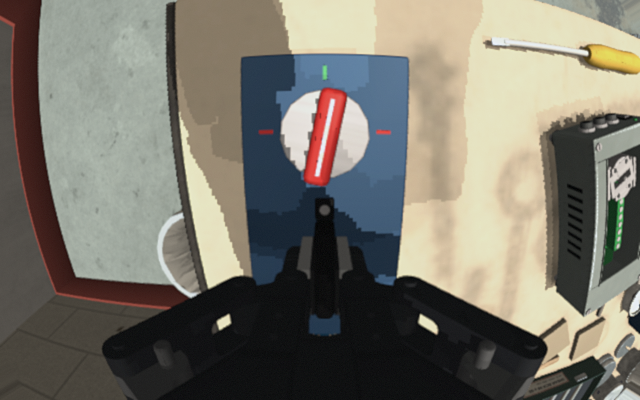

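Emit:
move_arm([
  [0,0,2,0.003,0.025,0.012,0.0],
  [0,0,3,0.004,0.04,0.01,0.0],
  [0,0,3,0.004,0.045,0,0.0],
  [0,0,3,0.004,0.045,0,0.0],
  [0,0,3,0.004,0.045,0,0.0],
])

```text
clock: 6.45
eef_pos: [515.9, 254.3, 125.3]
tool_rot: [-3.141, -0.003, -2.945]
force: [2.1, -0.3, -2.2]
width: 8.2
gripper_force: 58.9
```

Emit:
move_arm([
  [0,0,2,0.004,0.04,0,0.0],
  [0,0,1,0.003,0.03,0,0.0],
  [0,0,0.8,0,0.02,0,0.0],
  [0,0,0,0,0,0,0.0],
  [0,0,0,0,0,0,0.0],
])

```text
clock: 6.95
eef_pos: [522.8, 342.2, 125.1]
tool_rot: [-3.14, -0.003, -2.88]
force: [0.3, -0.5, -2.8]
width: 8.7
gripper_force: 58.9
```

```bash
cat >> h.py <<'E'
def coverpose(tag=None):
    """cover pose from the wrist picture: plate plane, stud flange, yaw"""
    s=telemetry.read_state(); c=eyes.calibration("wrist"); im,d=eyes.get_image("wrist")
    print(round(s["clock"],2),"tcp",s["eef_pos"].round(1),"rot",np.degrees(s["tool_rot"]).round(2),"F",s["force"].round(1),"w",round(float(s["width"]),1))
    if tag: cv2.imwrite(f"pics/{tag}.png",im)
    return s,c,im,d
E
python3 - <<'E'
from h import *
s,c,im,d=coverpose("w5")
for t in ["stud_grip","logger"]:
    r=finder.pinpoint("wrist",t); print(t,[(round(x["confidence"],2),np.round(w(c,x["location"]),1)) for x in r[:2]])
hsv=cv2.cvtColor(im,cv2.COLOR_BGR2HSV)
blue=(hsv[...,0]>95)&(hsv[...,0]<120)&(hsv[...,1]>90)
P=wpts(c,d,blue); zz=P[:,2]; print(np.percentile(zz,[5,25,50,75,95]).round(1))
Q=P[abs(zz-np.median(zz))<15]; A=np.c_[Q[:,:2]-Q[:,:2].mean(0),np.ones(len(Q))]; print("plane",np.linalg.lstsq(A,Q[:,2],rcond=None)[0], Q[:,:2].mean(0))
o=ortho(c,im,500,340,float(np.median(zz)),110,2.5); cv2.imwrite("pics/o5.png",o)
E
```

```text
6.95 tcp [522.8 342.2 125.1] rot [-179.9    -0.19 -165.02] F [ 0.3 -0.5 -2.8] w 8.7
stud_grip [(0.98, array([460.3, 326.1, 147.6]))]
logger []
[ 13.3 114.7 115.4 115.9 116.7]
plane [-2.12819890e-03 -1.19787930e-03  1.15556942e+02] [479.3136514  331.33795988]
```

View pics/o5.png

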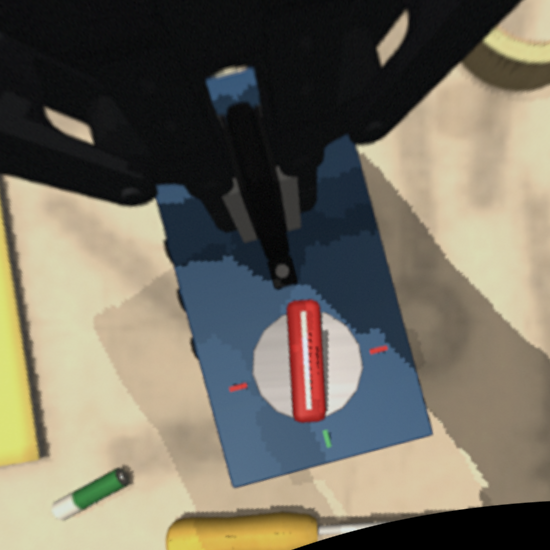

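```bash
cat >> h.py <<'E'
def plate(c,d,tcp,zt,verbose=True):
    """plate's free end and sides from depth points; returns cover origin (xy) and yaw deg"""
    P=wpts(c,d,np.ones(d.shape,bool)); Q=P[(abs(P[:,2]-zt)<5)&(np.hypot(P[:,0]-tcp[0],P[:,1]-tcp[1])<130)][:,:2]
    yaw=np.radians(15.1)
    for _ in range(3):
        u=np.array([np.cos(yaw),np.sin(yaw)]); v=np.array([-u[1],u[0]]); a=(Q-tcp[:2])@u; b=(Q-tcp[:2])@v
        k=(a<-25)&(a>-105)&(abs(b)<48); a,b=a[k],b[k]
        bins=np.arange(-92,-32,3.); L=[];Rr=[]
        for t in bins:
            q=b[(a>t)&(a<t+3)]
            if len(q)>5: L.append((t+1.5,q.max())); Rr.append((t+1.5,q.min()))
        L,Rr=np.array(L),np.array(Rr); pl=np.polyfit(*L.T,1); pr=np.polyfit(*Rr.T,1); yaw+=np.arctan((pl[0]+pr[0])/2)
    e=[a[(b>t)&(b<t+4)].min() for t in np.arange(-34,30,4)]
    mid=(np.polyval(pl,-60)+np.polyval(pr,-60))/2; wid=np.polyval(pl,-60)-np.polyval(pr,-60)
    o=np.array(tcp[:2])+u*(np.median(e)+87)+v*mid
    if verbose: print("yaw",np.degrees(yaw).round(2),"slopes",np.degrees(pl[0]).round(2),np.degrees(pr[0]).round(2),"width",wid.round(1),"end",np.median(e).round(1),"mid",mid.round(2),"origin",o.round(1))
    return o,yaw
E
python3 - <<'E'
from h import *
s,c,im,d=coverpose()
o,yaw=plate(c,d,s["eef_pos"],115.5)
r=finder.cut_out("wrist","stud_grip")
P=wpts(c,d,r[0]["mask"]); Q=P[P[:,2]>150]; 
if len(Q)>10: print(len(Q),np.median(Q[:,2]),cv2.minAreaRect(Q[:,:2].astype(np.float32)))
E
```

```text
7.1 tcp [524.  340.9 126.2] rot [-1.7990e+02 -9.0000e-02 -1.6519e+02] F [ 1.3 -0.  -1.5] w 8.6
yaw 14.66 slopes -0.19 0.23 width 83.5 end -100.7 mid 0.45 origin [510.6 337.8]Traceback (most recent call last):
  File "<stdin>", line 5, in <module>
IndexError: list index out of range
```

Emit:
move_arm([
  [0,0,0,0.002,0.0024,-0.01,0.0],
  [0,0,0,0,0,-0.014,0.0],
  [0,0,0,0,0,0,0.0],
  [0,0,0,0,0,0,0.0],
])

```text
clock: 7.6
eef_pos: [525.4, 345.0, 101.8]
tool_rot: [-3.141, -0.002, -2.881]
force: [0.4, 0.4, -2.3]
width: 8.1
gripper_force: 58.9
```

Run:
```python
from h import *
s,c,im,d=coverpose("w6")
o,yaw=plate(c,d,s["eef_pos"],s["eef_pos"][2]-9.6)
cv2.imwrite("pics/o6.png",ortho(c,im,470,332,69.2,85,3.4))
# deck points
P=wpts(c,d,np.ones(d.shape,bool)); Q=P[(abs(P[:,2]-69.2)<4)&(abs(P[:,0]-500)<130)&(abs(P[:,1]-340)<100)]
yaw=np.radians(15.0);u=np.array([np.cos(yaw),np.sin(yaw)]);v=np.array([-u[1],u[0]]); q=(Q[:,:2]-[524.4,343.5]); a=q@u;b=q@v
print(len(Q),"a min",np.percentile(a,[0.5,2]).round(1))
for t in range(-95,0,10):
    k=(a>t)&(a<t+10)
    if k.sum()>20: print(t,k.sum(),np.percentile(b[k],[1,99]).round(1))
```

```text
7.6 tcp [525.4 345.  101.8] rot [-1.7996e+02 -1.1000e-01 -1.6507e+02] F [ 0.4  0.4 -2.3] w 8.1
yaw 14.89 slopes -0.12 0.12 width 83.5 end -100.8 mid 0.58 origin [511.9 342. ]
2644 a min [-96.8 -95.1]
-95 217 [-52.2  51.5]
-85 216 [-51.9  51.8]
-75 218 [-51.9  51.7]
-65 219 [-52.   51.7]
-55 213 [-52.   51.6]
-45 213 [-51.8  51.9]
-35 218 [-51.7  51.9]
-25 202 [-51.8  51.9]
-15 190 [-51.9  52. ]
-5 179 [-52.   51.7]
```

View pics/o6.png

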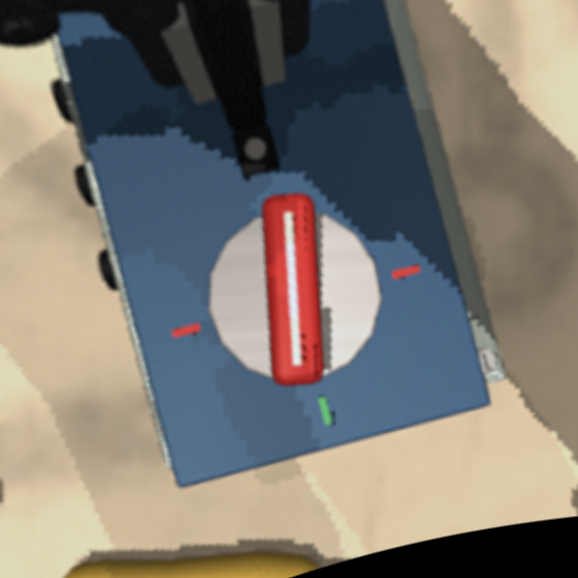

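Emit:
move_arm([
  [0,0,0,0.0008,-0.0016,0,0.0],
  [0,0,0,0,0,-0.005,0.0],
  [0,0,0,0,0,-0.004,0.0],
  [0,0,0,0,0,-0.003,0.0],
  [0,0,0,0,0,0,0.0],
])

```text
clock: 8.15
eef_pos: [526.3, 343.6, 90.2]
tool_rot: [-3.141, -0.001, -2.881]
force: [0.5, -0.6, -2.0]
width: 8.2
gripper_force: 58.9
```

Emit:
move_arm([
  [0,0,0,0,0,-0.002,0.0],
  [0,0,0,0,0,-0.002,0.0],
  [0,0,0,0,0,0,0.0],
])

```text
clock: 8.45
eef_pos: [526.6, 343.8, 86.6]
tool_rot: [-3.141, -0.001, -2.881]
force: [-0.2, 0.3, -1.8]
width: 8.6
gripper_force: 58.9
```

Emit:
move_arm([
  [0,0,0,0,0,-0.0015,0.0],
  [0,0,0,0,0,-0.0015,0.0],
  [0,0,0,0,0,0,0.0],
])

```text
clock: 8.75
eef_pos: [526.7, 343.7, 83.7]
tool_rot: [-3.141, -0.0, -2.881]
force: [-0.1, 0.4, -3.0]
width: 8.7
gripper_force: 58.9
```

Emit:
move_arm([
  [0,0,0,0,0,-0.001,0.0],
  [0,0,0,0,0,0,0.0],
])

```text
clock: 8.95
eef_pos: [526.9, 343.9, 83.0]
tool_rot: [3.142, 0.0, -2.881]
force: [-0.3, 0.3, -2.6]
width: 7.9
gripper_force: 59.0
```

Emit:
move_arm([
  [0,0,0,0,0,-0.001,0.0],
  [0,0,0,0,0,0,0.0],
])

```text
clock: 9.15
eef_pos: [526.9, 343.9, 82.9]
tool_rot: [3.141, 0.0, -2.881]
force: [-1.6, -1.1, 5.4]
width: 8.2
gripper_force: 59.9
```

Emit:
move_arm([
  [0,0,0,0,0,-0.001,0.0],
  [0,0,0,0,0,0,0.0],
])

```text
clock: 9.35
eef_pos: [526.9, 343.9, 82.9]
tool_rot: [3.141, 0.001, -2.881]
force: [-3.5, -2.5, 12.4]
width: 8.4
gripper_force: 60.7
```

Emit:
move_arm([
  [0,0,0,0,0,0.0013,0.0],
  [0,0,0,0.0029,0.0008,0,0.0],
  [0,0,0,0.0029,0.0008,0,0.0],
  [0,0,0,0.0019,0.0005,0,0.0],
  [0,0,0,0,0,0,0.0],
])

```text
clock: 9.85
eef_pos: [533.1, 346.0, 82.9]
tool_rot: [3.141, -0.003, -2.88]
force: [-5.2, -0.7, 8.5]
width: 7.9
gripper_force: 60.3
```

Emit:
move_arm([
  [0,0,0,0.0015,0.0004,0.0006,0.0],
  [0,0,0,0.0015,0.0004,0,0.0],
  [0,0,0,0,0,0,0.0],
])

```text
clock: 10.15
eef_pos: [537.2, 346.9, 82.9]
tool_rot: [3.141, -0.001, -2.881]
force: [-3.7, -0.3, 5.4]
width: 8.4
gripper_force: 59.9
```

Emit:
move_arm([
  [0,0,0,0.001,0.0003,0,0.0],
  [0,0,0,0,0,0,0.0],
])

```text
clock: 10.35
eef_pos: [537.1, 346.9, 82.9]
tool_rot: [-3.141, -0.003, -2.881]
force: [-5.2, -1.4, 6.0]
width: 8.4
gripper_force: 60.1
```

Emit:
move_arm([
  [0,0,0,0.001,0.0003,0,0.0],
  [0,0,0,0,0,0,0.0],
])

```text
clock: 10.55
eef_pos: [537.2, 346.9, 82.9]
tool_rot: [-3.141, -0.005, -2.881]
force: [-7.4, -2.7, 8.2]
width: 8.3
gripper_force: 60.3
```

Emit:
move_arm([
  [0,0,0,0.0005,0.0001,0,0.0],
  [0,0,0,0,0,0,0.0],
])

```text
clock: 10.75
eef_pos: [537.2, 346.9, 82.9]
tool_rot: [-3.141, -0.006, -2.881]
force: [-8.3, -2.5, 9.6]
width: 8.2
gripper_force: 60.4
```

Emit:
move_arm([
  [0,0,0,-0.001,-0.0003,0.0008,0.0],
  [0,0,0,0,0,0,0.03],
  [0,0,0,0,0,0,0.05],
  [0,0,0,0,0,0,0.05],
])

```text
clock: 11.15
eef_pos: [540.0, 347.2, 83.6]
tool_rot: [3.142, 0.002, -2.881]
force: [0.6, 0.2, 0.5]
width: 49.7
gripper_force: 0.0
```

Emit:
move_arm([
  [0,0,0,0,0,0.03,0.05],
  [0,0,0,0,0,0.05,0.05],
  [0,0,0,0,0,0.03,0.05],
  [0,0,0,0,0,0,0.05],
  [0,0,0,0,0,0,0.05],
])

```text
clock: 11.65
eef_pos: [539.7, 347.3, 194.3]
tool_rot: [3.141, 0.002, -2.881]
force: [-0.5, -0.3, 0.8]
width: 49.9
gripper_force: 0.0
```

Run:
```python
from h import *
s,c,im,d=coverpose("w7"); print(s["qpos"].round(3))
P=wpts(c,d,np.ones(d.shape,bool)); yaw=np.radians(15.0);u=np.array([np.cos(yaw),np.sin(yaw)]);v=np.array([-u[1],u[0]]); q=(P[:,:2]-[524.4,343.5]); a=q@u;b=q@v;z=P[:,2]
k=(abs(a)<92)&(abs(b)<60)
def sec(lo,hi,n):
    m=k&(z>lo)&(z<hi); print(n,m.sum(),np.median(z[m]).round(1),"a",np.percentile(a[m],[.2,50,99.8]).round(1),"b",np.percentile(b[m],[.2,50,99.8]).round(1)); return m
sec(70.9,77,"plate"); sec(66,70.8,"deck"); 
m=sec(110,122,"wing"); m&=(a<-20); print(cv2.minAreaRect(P[m][:,:2].astype(np.float32)))
m=k&(a<-20)&(abs(z-107.2+11)<3); print("flange",cv2.minEnclosingCircle(np.stack([a[m],b[m]],1).astype(np.float32)), np.median(z[m]))
cv2.imwrite("pics/o7.png",ortho(c,im,515,341,73,110,2.5))
```

```text
11.65 tcp [539.7 347.3 194.3] rot [ 1.7997e+02  1.2000e-01 -1.6508e+02] F [-0.5 -0.3  0.8] w 49.9
[-0.613  0.653 -0.004  1.583  0.003  0.903  1.213]
plate 14447 73.3 a [-88.7  -7.6  79.7] b [-44.3   0.5  46.4]
deck 5008 69.3 a [-91.8  -6.2  86.5] b [-52.2  -8.2  52.2]
wing 680 116.0 a [-66.3 -48.4 -31.1] b [-6.7  0.5  7.5]
((477.1513671875, 331.336669921875), (35.99040603637695, 10.393173217773438), 5.200745105743408)
flange ((-48.85240173339844, 0.9697766900062561), 19.123403549194336) 96.25885818586175
```

View pics/o7.png

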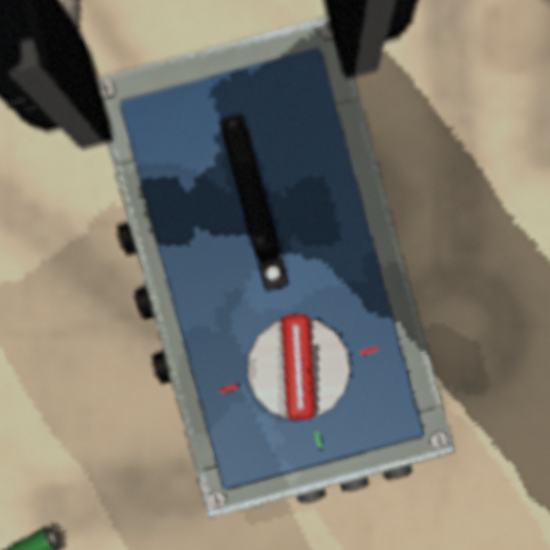

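Emit:
move_arm([
  [0,0,-3,-0.02,-0.005,-0.01,0.04],
  [0,0,-3,-0.025,-0.006,-0.015,0.04],
  [0,0,-3.7,-0.0175,-0.005,-0.02,0.04],
  [0,0,0,0,0,-0.02,0.04],
  [0,0,0,0,0,0,0.04],
])

```text
clock: 12.2
eef_pos: [473.6, 329.4, 124.9]
tool_rot: [-3.137, -0.007, -3.049]
force: [0.7, -0.0, -0.5]
width: 39.9
gripper_force: 0.0
```

Emit:
move_arm([
  [0,0,0,0,0,0,0.04],
  [0,0,0,0,0,0,0.04],
])

```text
clock: 12.4
eef_pos: [477.4, 331.4, 128.9]
tool_rot: [3.141, 0.001, -3.051]
force: [-0.3, 0.4, -0.3]
width: 39.8
gripper_force: 0.0
```

Emit:
move_arm([
  [0,0,0,0,0,-0.015,0.04],
  [0,0,0,0,0,-0.01,0.04],
  [0,0,0,0,0,-0.005,0.04],
  [0,0,0,0,0,0,0.04],
  [0,0,0,0,0,0,0.04],
])

```text
clock: 12.9
eef_pos: [476.8, 331.2, 98.8]
tool_rot: [3.141, 0.0, -3.05]
force: [-0.0, 0.5, 0.1]
width: 40.0
gripper_force: 0.0
```

Emit:
move_arm([
  [0,0,0,0,0,0,0.02],
  [0,0,0,0,0,0,0.005],
  [0,0,0,0,0,0,0.0],
  [0,0,0,0,0,0,0.0],
  [0,0,0,0,0,0,0.0],
])

```text
clock: 13.4
eef_pos: [476.8, 331.3, 99.0]
tool_rot: [3.141, 0.001, -3.05]
force: [0.0, -0.4, 3.1]
width: 8.5
gripper_force: 60.9
```

Emit:
move_arm([
  [0,0,0,0,0,-0.001,0.0],
  [0,0,0,0,0,-0.001,0.0],
  [0,0,0,0,0,0,0.0],
])

```text
clock: 13.7
eef_pos: [476.8, 331.3, 97.3]
tool_rot: [3.141, 0.001, -3.05]
force: [-1.3, -0.4, 8.3]
width: 8.6
gripper_force: 61.9
```

Emit:
move_arm([
  [0,0,5,0,0,0,0.0],
  [0,0,5,0,0,0,0.0],
  [0,0,5,0,0,0,0.0],
  [0,0,0,0,0,0,0.0],
])

```text
clock: 14.1
eef_pos: [476.9, 330.9, 96.7]
tool_rot: [3.142, 0.0, -2.789]
force: [0.0, -1.1, 4.1]
width: 8.7
gripper_force: 61.2
```

Emit:
move_arm([
  [0,0,0,0,0,-0.0006,0.0],
  [0,0,3,0,0,0,0.0],
  [0,0,3,0,0,0,0.0],
  [0,0,0,0,0,0,0.0],
])

```text
clock: 14.5
eef_pos: [476.9, 330.7, 96.0]
tool_rot: [-3.141, 0.0, -2.685]
force: [0.7, -1.6, 5.2]
width: 8.1
gripper_force: 61.2
```

Emit:
move_arm([
  [0,0,2.5,0,0,0,0.0],
  [0,0,2.5,0,0,0,0.0],
  [0,0,0,0,0,0,0.0],
])

```text
clock: 14.8
eef_pos: [477.0, 330.6, 96.0]
tool_rot: [-3.141, 0.0, -2.599]
force: [1.4, -3.1, 4.1]
width: 8.5
gripper_force: 61.2
```

Emit:
move_arm([
  [0,0,0,0,0,-0.0015,0.0],
  [0,0,0,0,0,-0.0015,0.0],
  [0,0,0,0,0,0,0.0],
])

```text
clock: 15.1
eef_pos: [477.0, 330.6, 93.0]
tool_rot: [-3.141, 0.0, -2.599]
force: [0.3, -3.1, 5.0]
width: 8.4
gripper_force: 61.4
```

Run:
```python
from h import *
s=telemetry.read_state(); print(s["torque"].round(3),s["force"].round(1),s["eef_pos"].round(1),np.degrees(s["tool_rot"]).round(1))
```

```text
[-0.606 -0.282  0.005] [ 0.3 -3.1  5. ] [477.  330.6  93. ] [-180.     0.  -148.9]
```

Emit:
move_arm([
  [0,0,0,0,-0.0004,-0.002,0.0],
  [0,0,0,0,0,-0.0015,0.0],
  [0,0,0,0,0,0,0.0],
])

```text
clock: 15.4
eef_pos: [477.0, 330.6, 89.8]
tool_rot: [-3.141, 0.001, -2.599]
force: [1.0, -2.7, 8.4]
width: 8.5
gripper_force: 61.7
```

Emit:
move_arm([
  [0,0,0,0,0,-0.001,0.0],
  [0,0,0,0,0,-0.001,0.0],
  [0,0,0,0,0,0,0.0],
])

```text
clock: 15.7
eef_pos: [477.0, 330.6, 88.0]
tool_rot: [-3.141, 0.001, -2.599]
force: [-0.1, -1.9, 9.4]
width: 8.2
gripper_force: 61.8
```

Emit:
move_arm([
  [0,0,0,0,0,-0.0012,0.0],
  [0,0,0,0,0,0,0.0],
])

```text
clock: 15.9
eef_pos: [477.0, 330.6, 86.9]
tool_rot: [-3.141, 0.001, -2.599]
force: [0.1, -3.8, 9.5]
width: 8.5
gripper_force: 61.9
```

Emit:
move_arm([
  [0,0,0,0,0,-0.0008,0.0],
  [0,0,0,0,0,0,0.0],
])

```text
clock: 16.1
eef_pos: [477.0, 330.6, 86.2]
tool_rot: [-3.141, 0.001, -2.599]
force: [0.8, -3.7, 9.6]
width: 8.6
gripper_force: 62.1
```

Emit:
move_arm([
  [0,0,0,0,0,-0.0007,0.0],
  [0,0,0,0,0,0,0.0],
])

```text
clock: 16.3
eef_pos: [477.0, 330.6, 86.1]
tool_rot: [-3.141, 0.001, -2.599]
force: [-1.3, -3.1, 14.7]
width: 8.5
gripper_force: 62.8
```

Emit:
move_arm([
  [0,0,-5,0,0,0,0.0],
  [0,0,-7,0,0,0,0.0],
  [0,0,-7,0,0,0,0.0],
  [0,0,-7,0,0,0,0.0],
  [0,0,0,0,0,0,0.0],
])

```text
clock: 16.8
eef_pos: [476.8, 331.4, 86.1]
tool_rot: [3.141, 0.001, -3.055]
force: [-0.4, -3.1, 14.4]
width: 8.5
gripper_force: 62.6
```

Emit:
move_arm([
  [0,0,-7,0,0,0,0.0],
  [0,0,-7,0,0,0,0.0],
  [0,0,-7,0,0,0,0.0],
  [0,0,-7,0,0,0,0.0],
  [0,0,0,0,0,0,0.0],
])

```text
clock: 17.3
eef_pos: [476.9, 332.2, 86.1]
tool_rot: [3.139, 0.001, 2.74]
force: [-0.7, -0.8, 13.3]
width: 8.5
gripper_force: 62.5
```

Run:
```python
from h import *
s=telemetry.read_state(); print(s["torque"].round(3),s["force"].round(1),s["eef_pos"].round(1),np.degrees(s["tool_rot"]).round(1),s["qpos"].round(2))
```

```text
[-0.258  0.247 -0.026] [-0.7 -0.8 13.3] [476.9 332.2  86.1] [1.799e+02 1.000e-01 1.570e+02] [-0.76  0.73  0.17  1.84 -0.21  0.58  0.7 ]
```

Emit:
move_arm([
  [0,0,-7,0,0,0,0.0],
  [0,0,-7,0,0,0,0.0],
  [0,0,-7,0,0,0,0.0],
  [0,0,-5,0,0,0,0.0],
  [0,0,0,0,0,0,0.0],
])

```text
clock: 17.8
eef_pos: [477.4, 332.8, 86.1]
tool_rot: [3.137, -0.0, 2.287]
force: [0.1, -0.2, 12.6]
width: 8.2
gripper_force: 62.5
```

Run:
```python
from h import *
s=telemetry.read_state(); print(s["torque"].round(3),s["force"].round(1),s["eef_pos"].round(1),np.degrees(s["tool_rot"]).round(1),s["qpos"].round(2))
```

```text
[ 0.011  0.151 -0.008] [ 0.1 -0.2 12.6] [477.4 332.8  86.1] [179.8  -0.  131. ] [-0.84  0.74  0.29  1.84 -0.35  0.6   0.39]
```

Emit:
move_arm([
  [0,0,-4,0,0,0,0.0],
  [0,0,-4,0,0,0,0.0],
  [0,0,0,0,0,0,0.0],
])

```text
clock: 18.1
eef_pos: [477.6, 332.9, 86.2]
tool_rot: [3.137, -0.001, 2.148]
force: [0.2, 1.2, 12.8]
width: 8.2
gripper_force: 62.3
```

Run:
```python
from h import *
s=telemetry.read_state(); print(s["torque"].round(3),s["force"].round(1),s["eef_pos"].round(1),np.degrees(s["tool_rot"]).round(1))
```

```text
[ 0.093  0.165 -0.037] [ 0.2  1.2 12.8] [477.6 332.9  86.2] [ 1.797e+02 -1.000e-01  1.231e+02]
```

Emit:
move_arm([
  [0,0,0,0,0,0.0017,0.0],
  [0,0,0,0,0,0.0015,0.0],
  [0,0,0,0,0,0.001,0.0],
  [0,0,0,0,0,0,0.0],
])

```text
clock: 18.5
eef_pos: [477.6, 332.9, 89.9]
tool_rot: [3.137, -0.001, 2.149]
force: [0.7, 1.7, 7.0]
width: 8.6
gripper_force: 61.5
```

Run:
```python
from h import *
s=telemetry.read_state(); print(s["torque"].round(3),s["force"].round(1),s["eef_pos"].round(1),np.degrees(s["tool_rot"]).round(1))
```

```text
[ 0.164 -0.079 -0.052] [0.7 1.7 7. ] [477.6 332.9  89.9] [ 1.797e+02 -1.000e-01  1.231e+02]
```

Emit:
move_arm([
  [0,0,0,0,0,0.0008,0.0],
  [0,0,0,0,0,0,0.0],
])

```text
clock: 18.7
eef_pos: [477.5, 332.8, 90.3]
tool_rot: [3.138, -0.001, 2.15]
force: [2.6, 2.9, 4.4]
width: 8.9
gripper_force: 61.2
```

Emit:
move_arm([
  [0,0,0,0,0,0,0.03],
  [0,0,0,0,0,0,0.04],
  [0,0,0,0,0,0,0.04],
  [0,0,0,0,0,0.02,0.04],
  [0,0,0,0,0,0.04,0.04],
])

```text
clock: 19.2
eef_pos: [473.8, 329.1, 147.3]
tool_rot: [-3.133, 0.0, 2.15]
force: [-0.2, 1.6, -0.5]
width: 40.0
gripper_force: 0.0
```

Emit:
move_arm([
  [0,0,0,0,0,0.05,0.04],
  [0,0,0,-0.03,0,0.03,0.04],
  [0,0,0,-0.03,0,0,0.04],
  [0,0,0,0,0,0,0.04],
  [0,0,0,0,0,0,0.04],
])

```text
clock: 19.7
eef_pos: [415.8, 330.7, 229.6]
tool_rot: [-3.141, -0.0, 2.152]
force: [0.8, -0.1, -0.3]
width: 39.9
gripper_force: 0.0
```

Run:
```python
from h import *
s,c,im,d=coverpose("w8")
P=wpts(c,d,np.ones(d.shape,bool)); yaw=np.radians(15.0);u=np.array([np.cos(yaw),np.sin(yaw)]);v=np.array([-u[1],u[0]]); q=(P[:,:2]-[524.4,343.5]); a=q@u;b=q@v;z=P[:,2]
k=(a>-72)&(a<-24)&(abs(b)<25)
m=k&(z>101); print("wing",m.sum(),np.median(z[m]).round(1),cv2.minAreaRect(P[m][:,:2].astype(np.float32)))
m=k&(z>80)&(z<97); print("flange z",np.median(z[m]).round(1))
m=(abs(a)<95)&(abs(b)<60)&(z>70.9)&(z<77); print("plate z",np.median(z[m]).round(1),"a",np.percentile(a[m],[.5,99.5]).round(1))
cv2.imwrite("pics/o8.png",ortho(c,im,515,341,73,110,2.5))
```

```text
19.7 tcp [415.8 330.7 229.6] rot [-1.7996e+02 -1.0000e-02  1.2329e+02] F [ 0.8 -0.1 -0.3] w 39.9
wing 1429 290.9 ((472.0547180175781, 337.69927978515625), (16.632747650146484, 49.681373596191406), 49.72312927246094)
flange z 87.5
plate z 73.3 a [-87.9  73.2]
```

View pics/o8.png

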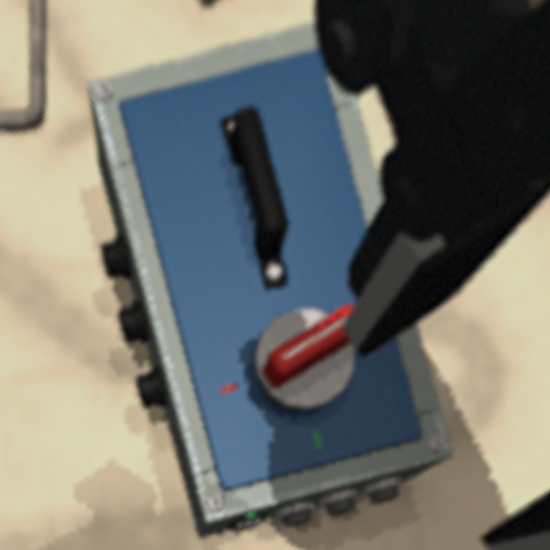

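```bash
python3 -c "
from h import *
print(ctrl.finish_job())"
```

```text
the job is handed in; nothing more can be done
None
```

The cover is back on and fully home. The stud is turned clockwise into its detent (depth about 8.7 mm against the expected 9 mm), the gripper is clear, and the job was handed in after about 20 s on the robot clock.

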